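Clamp the test plate with the swing strap and cam lever

ROBOT

A 7-joint arm with a two-finger parallel gripper is mounted at the origin on a cart in front of the work surface, level with it; the furniture and walls round the work are solid. World frame = base frame: x ahead of the robot, y to its left, z up, the work surface at z = 0. Lengths are in m, angles in rad, forces in N, time in s.
With the tool pointing down it reaches from about 0.4 to 0.75 m from the base axis. Payload 19.5 kg.
Tool frame: the origin (TCP) lies at the very end of the fingers, on their centre line; the grasp point (between the pads) lies arm.hold_point_z behind it (arm.hold_point_z is the distance from the TCP to the grasp point, in m); z points along the fingers, y is the line along which they close (so a half turn about z gives the same grasp; the last joint's range is limited). The gripper opens to 85 mm and grips with 20 to 120 N. Pads are 22 mm wide; open, the fingers measure 114 mm over their backs; the gripper's body (76 mm by 85 mm) begins 54 mm behind the grasp point. The pads swing forward as they close: fully open they stand 13 mm farther back than shut.
Start: joints at [1.166, 0.707, -0.028, 1.485, 0.022, 0.951, -0.075], TCP at [0.204, -0.538, 0.231] pointing down, gripper open.
Joint ranges: [-2.71, 2.71], [-0.32, 2.16], [-1.57, 1.52], [0, 2.45], [-1.46, 4.6], [0, 2.02], [-2.83, 2.83]. Speed limits (rad/s): [1.89, 1.89, 2.57, 2.57, 3.01, 3.01, 3.01].

INTERFACE

Orientations are given as a unit quaternion [w, x, y, z].
In Python, from rig import arm, vision gives the robot as it stands.
- The arm moves only by the tool move_arm, never from a script. Its argument "commands" is a list of rows, each a list of 3 entries, a list of its own where there are three numbers: the opening in per cent of the stroke, from 0 (shut) to 100 (fully open), then the shift along the tool's x, y, z in m, then the turn, a rotation vector about the tool's x, y, z in rad. A call has 1 to 12 rows; each row is the pose to reach, as a shift and turn from the pose commanded when the call began, along the tool's axes at that moment; what a row does not reach only later rows make up. A row lasts 1/12 s, in which the tool goes at most 41.7 mm and 7.16 degrees, less where a joint would pass 70% of its speed; a pose out of reach is approached as far as the arm can. A call with a gripper value outside its range is refused whole. The fingers move at their own pace and stop on an object; the grip force is fixed at half the most. Time passes only in rows, so rows that repeat a pose let the fingers close. It gives the time, the measured TCP pose, the force, the opening and the grip force at its end, in the units of the state.
- arm.sense(): the state, without advancing time (a new reading comes with each control period).
- vision.get_image(name): name is "side" or "top" or "wrist"; returns a dict with "img" (480x640x3 uint8, red, green, blue), "fx", "fy", "cx", "cy" (pixels), "rvec" (rotation vector, rad) and "tvec" (3), from world to camera coordinates, as OpenCV has them. Camera axes: x right, y down, z forward; pixel columns grow to the right and rows downward; lengths in m; the calibration is good to about 2 mm. A picture is of the moment at which its call begins. There is no depth.
- arm.job_done(): hands the job in; it is judged then, once.
Trained networks look in a picture, given as the dict that the camera call returned (one of the last four; its "shot" number tells which), for a name from the list of things; names that differ only in an ending like _2 or _b are one class to them, and where a whole thing is asked for, a point or a joint stands for the part that bears it (a point fixed in the world has none). Each returns a list of dicts, best first, with "p" (0 to 1); they miss things now and then, are a little off and sometimes report something else, mostly with a low value. They report only what shows in the picture. A call takes as long as a camera call.
- vision.recognise(picture, target): "centre" ([x, y, z] in m, in world coordinates, good to about 4 mm: the middle of the surface that is visible of it).
- vision.regions_of(picture, target): "mask" (480x640 bool, what is visible of it).
- vision.pinpoint(picture, target): "centre" ([x, y, z] in m, in world coordinates, good to about 4 mm: a listed point, or the origin of a listed thing).
The state is a dict: "t": time; "joint_pos": joint angles; "dq": joint speeds; "joint_efforts": joint torques, N m; "position": TCP position; "tool_rot": TCP orientation; "force": force on the tool from outside, world axes, zero at the start; "moment": the same for the moment, N m; "finger_gap": finger opening in m; "gripper_force": force on a finger pad.
Only numpy, scipy, OpenCV 4.12 (cv2) and the standard library are available. Lean on these libraries where they do the work, as an engineer would, in place of code of your own. Each camera call takes 0.05 s, during which the arm holds its last target. There are 200 camera calls.

TASK

Clamp the metal test plate where it lies: with a finger push the clamp's strap round over the plate until it is home against its stop, and only then push the cam lever all the way down until it lies level. Just push: do not lift or shift the plate and leave the small things standing around the clamp where they are.

Things in the scene. Friction and masses are not known exactly. Their poses are not given: they have to be found in the camera images.
- clamp_base: Fixed aluminium clamp base, 90 mm (x) by 122 mm (y) by 12 mm high, on the pale glass desk cover. Origin on its underside, below the middle of the plate; the base spans x -45..45, y -40..82 mm. The plate lies along the base's x axis at y = 0 on the base's top, between two low steel strips, its ends standing out beyond the base; the pivot post of the strap stands at x = 0, y = +60 mm. Stands differently each time.
- pivot (a point): Point on the vertical pivot axis of the strap, at the height of the strap's top face (36 mm above the underside of the base). Axes as clamp_base.
- strap (a joint): Swing of the dark steel strap about the vertical pivot, rad: 0 = home, over the plate, against its stop, pointing along the base's -y; it grows as the strap is swung away (clockwise seen from above, at 1.57 it points along the base's -x), up to 1.75. So it is pushed home counter-clockwise seen from above. Stiff: about 2 N at the tab moves it, and it stays where left. The strap is 19 mm wide, 98 mm long from the pivot, from 26 to 36 mm above the underside of the base.
- tab (a point): Middle of the upright finger tab on the outer end of the strap, 82 mm from the pivot axis. The tab is a plate 34 mm long (along the strap), 6 mm thick, its top 17 mm above this point and its foot on the strap 15 mm below this point. Push on its flat side. This frame's -y runs along the strap outwards, its x is square to the tab.
- cam_lever (a joint): Cam lever, hinged on top of the strap at the pivot, turning with the strap; rad: 0 = standing up at 65 degrees above level, leaning away from the strap; grows as it is pushed down, to 1.13 = level, pointing straight back from the strap (along the base's +y when the strap is home). About 3 N at its end moves it, and it stays where left; it drives the pad under the strap down.
- lever_hinge (a point): Middle of the lever's hinge pin, on the pivot axis, 46 mm above the underside of the base; frame as the lever's own (turns with it).
- lever_tip (a point): Outer end of the lever, on its centre line, 96 mm from the hinge. The outer 50 mm is a black grip 18 mm wide and 12 mm thick.
- pad: Round rubber pressure pad, 18 mm across, under the strap 60 mm from the pivot; origin at the middle of its underside. It clears the plate by 3 mm with the lever up and presses on it with the lever down.
- test_plate: Loose stainless test plate 50 by 125 by 2 mm with a strip of tape, lying on the clamp base; origin on its underside, its long direction is its own y (-72 to 53 mm, the tape's tail beyond it to 72 mm).
- weight: Loose bystander: brass weight, 24 mm across, 35 mm high, origin under its middle.
- stopper: Loose bystander: rubber stopper, 32 mm across, 28 mm high, origin under its middle.
- small_vial: Loose bystander: small capped vial, 22 mm across, 46 mm high, origin under its middle.

How it is judged:
By the outcome, as a careful person would: the job done as asked, in the order asked, and still so for the second after the job is handed in, with the robot touching nothing.
It also fails if it takes over 45 s, if anything falls off the work surface, if the arm or the gripper's body presses on something with over 40 N, if the wrist force passes 120 N, or if a joint passes its speed limit or range.

## Working session

There is one attempt and no reset: what is moved stays moved. The work goes in short steps, Python scripts to look and compute and a tool call to move; the robot and the scene stay as the last step left them, time stands still between calls to the robot, and variables do not carry over. Pictures are saved under pics/ and viewed, at most 10 in all, crops included, and the job is handed in when it is done.

Besides the shell and the picture viewer there is one more tool, called after "Emit:" as name([rows], argument=value, ...), one row to a line, values as JSON. move_arm: Moves the arm, as the interface text tells. Its arguments: {"type":"object","properties":{"commands":{"type":"array","items":{"type":"array"}}},"required":["commands"]}

```bash
mkdir -p pics; cat > h.py <<'E'
import numpy as np, cv2
from rig import arm, vision
from scipy.spatial.transform import Rotation as R
def find(cams, names):
    for c in cams:
        p=vision.get_image(c); 
        for n in names:
            r=vision.pinpoint(p,n)
            print(c,n,[(np.round(a['centre'],3).tolist(),round(a['p'],2)) for a in r[:2]])
def save(c,f):
    p=vision.get_image(c); cv2.imwrite('pics/'+f,p['img'][:,:,::-1]); return p
E
python3 - <<'E'
from h import *
s=arm.sense(); print(s, arm.hold_point_z)
a=save('top','top1.png'); b=save('side','side1.png')
for n in ['clamp_base','pivot','tab','lever_hinge','lever_tip','pad','test_plate','weight','stopper','small_vial']:
    for p in (a,b):
        r=vision.pinpoint(p,n); print(n,[(np.round(q['centre'],3).tolist(),round(q['p'],2)) for q in r[:2]])
E
```

```text
{'t': 0.0, 'joint_pos': array([ 1.16628301,  0.70706994, -0.02761895,  1.48502042,  0.02199586,
        0.95088985, -0.07549266]), 'dq': array([-7.04175298e-04, -8.73263230e-04, -4.30477659e-04, -2.83951081e-04,
       -2.27211167e-03, -8.84788630e-05,  9.05151772e-04]), 'joint_efforts': array([-4.00013996e-04, -8.83211803e+01,  1.23454034e+00, -2.36169112e+01,
        1.68142217e-02,  6.39564139e-03,  3.70191174e-05]), 'position': array([ 0.2039754 , -0.53731559,  0.23084138]), 'tool_rot': array([-5.30757726e-04,  9.83590118e-01,  1.80416701e-01, -1.12861325e-04]), 'force': array([-0.38741755, -0.19633364,  0.55279974]), 'moment': array([ 0.04664218, -0.01473702, -0.01383237]), 'gripper_force': 0.0, 'finger_gap': 0.08532771065195084} 0.0187
clamp_base [([0.563, -0.263, 0.006], 0.16)]
clamp_base [([0.598, -0.202, 0.009], 0.59)]
pivot [([0.604, -0.144, 0.042], 0.84)]
pivot [([0.606, -0.144, 0.04], 0.6)]
tab [([0.518, -0.126, 0.055], 0.58)]
tab [([0.52, -0.129, 0.061], 0.76)]
lever_hinge [([0.6, -0.144, 0.055], 0.95)]
lever_hinge [([0.602, -0.14, 0.058], 0.82)]
lever_tip [([0.652, -0.151, 0.138], 0.69)]
lever_tip [([0.654, -0.15, 0.137], 0.75)]
pad [([0.6, -0.145, 0.042], 0.53)]
pad [([0.542, -0.131, 0.023], 0.63)]
test_plate [([0.617, -0.2, 0.025], 0.63)]
test_plate [([0.612, -0.206, 0.018], 0.56)]
weight [([0.625, -0.268, 0.008], 0.45)]
weight [([0.628, -0.271, 0.014], 0.56)]
stopper [([0.687, -0.135, 0.004], 0.86)]
stopper [([0.688, -0.136, 0.011], 0.76)]
small_vial [([0.565, -0.264, 0.007], 0.48)]
small_vial [([0.563, -0.269, 0.012], 0.84)]
```

View pics/top1.png

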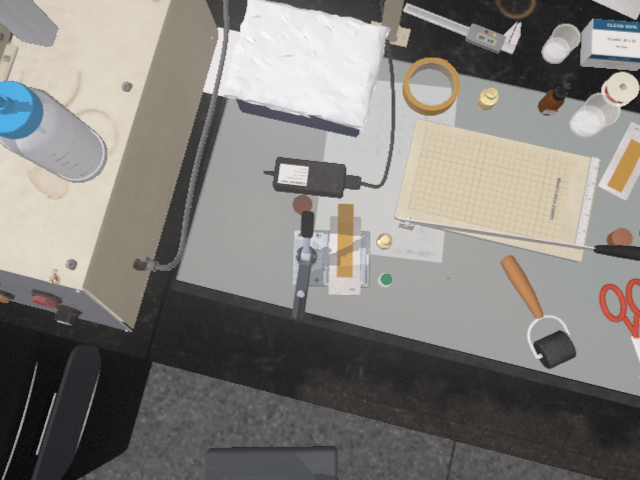

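View pics/side1.png

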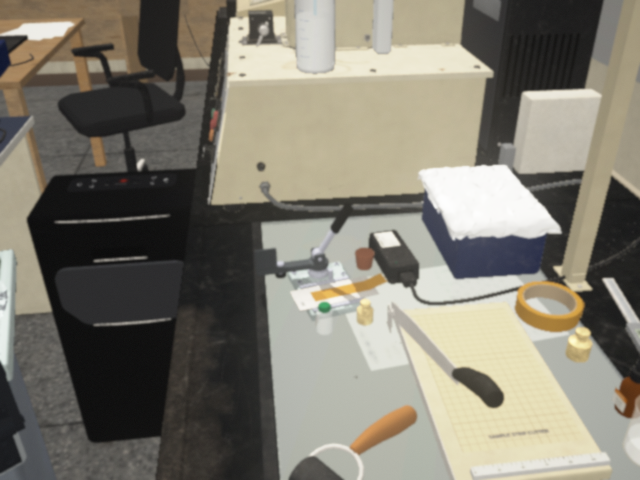

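The pictures show the clamp with its strap pointing towards the robot: top view tab at about (299,310), pivot at (306,257), lever leaning up to (307,215). The plate sits at (345,250), the stopper at (303,204), the weight at (384,241) and the vial at (386,280). The network points agree with the picture. I'll close the fingers and hover behind the tab on its +y side.

Emit:
move_arm([
  [0, [0.448, -0.319, 0.02], [0, 0, 0]],
  [0, [0.448, -0.319, 0.02], [0, 0, 0]],
  [0, [0.448, -0.319, 0.02], [0, 0, 0]],
  [0, [0.448, -0.319, 0.02], [0, 0, 0]],
  [0, [0.448, -0.319, 0.02], [0, 0, 0]],
  [0, [0.448, -0.319, 0.02], [0, 0, 0]],
  [0, [0.448, -0.319, 0.02], [0, 0, 0]],
  [0, [0.448, -0.319, 0.02], [0, 0, 0]],
  [0, [0.448, -0.319, 0.02], [0, 0, 0]],
  [0, [0.448, -0.319, 0.02], [0, 0, 0]],
  [0, [0.448, -0.319, 0.02], [0, 0, 0]],
  [0, [0.448, -0.319, 0.02], [0, 0, 0]],
])

```text
t: 2.1
position: [0.4826, -0.1201, 0.2132]
tool_rot: [0.0, 0.984, 0.18, 0.0]
force: [-0.3, -0.8, 0.7]
finger_gap: -0.0001
gripper_force: 0.0
```

Emit:
move_arm([
  [0, [0, 0, 0], [0, 0, 0]],
  [0, [0, 0, 0], [0, 0, 0]],
  [0, [0, 0, 0], [0, 0, 0]],
])

```text
t: 2.35
position: [0.4816, -0.1225, 0.2131]
tool_rot: [0.0, 0.984, 0.18, -0.0]
force: [-0.2, -0.0, 0.2]
finger_gap: -0.0
gripper_force: 0.0
```

```bash
python3 - <<'E'
from h import *
s=arm.sense(); print(s['t'],s['position'],s['tool_rot'],s['finger_gap'],s['joint_pos'].round(2),s['force'])
save('wrist','w1.png')
find(['wrist','side','top'],['pivot','tab','lever_tip','clamp_base','small_vial'])
E
```

```text
2.35 [ 0.48155    -0.12247009  0.2131353 ] [ 1.37151528e-04  9.83592673e-01  1.80403480e-01 -1.36936679e-04] -3.0138937899808885e-05 [ 0.15  0.62  0.07  1.79 -0.06  0.73 -0.97] [-0.16466385 -0.03897079  0.19197213]
wrist pivot [([0.601, -0.138, 0.04], 0.98)]
wrist tab [([0.522, -0.132, 0.056], 0.84)]
wrist lever_tip []
wrist clamp_base []
wrist small_vial [([0.568, -0.267, 0.005], 0.69)]
side pivot [([0.603, -0.138, 0.039], 0.79)]
side tab [([0.521, -0.126, 0.06], 0.94), ([0.602, -0.139, 0.054], 0.17)]
side lever_tip [([0.653, -0.153, 0.134], 0.69)]
side clamp_base [([0.596, -0.2, 0.012], 0.71)]
side small_vial [([0.566, -0.271, 0.008], 0.61), ([0.655, -0.152, 0.136], 0.32)]
top pivot [([0.604, -0.141, 0.043], 0.97)]
top tab []
top lever_tip [([0.651, -0.148, 0.137], 0.77)]
top clamp_base []
top small_vial [([0.566, -0.262, 0.007], 0.74)]
```

View pics/w1.png

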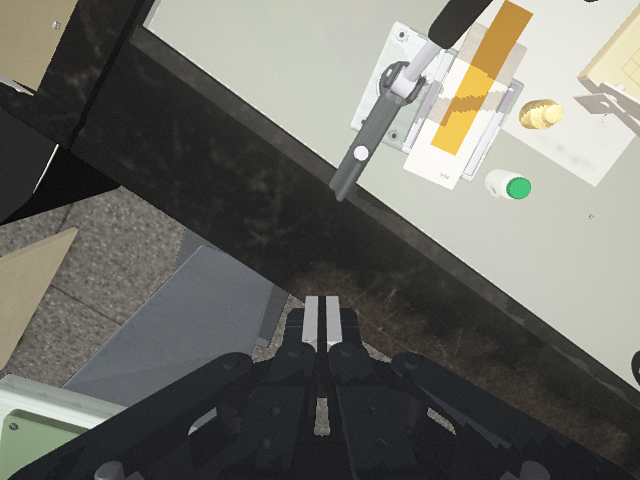

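Emit:
move_arm([
  [0, [0.025, -0.004, 0.0], [0, 0, 0]],
  [0, [0.05, -0.008, 0.0], [0, 0, 0]],
  [0, [0.05, -0.008, 0.04], [0, 0, 0]],
  [0, [0.05, -0.008, 0.08], [0, 0, 0]],
  [0, [0.05, -0.008, 0.12], [0, 0, 0]],
  [0, [0.05, -0.008, 0.15], [0, 0, 0]],
  [0, [0.05, -0.008, 0.159], [0, 0, 0]],
  [0, [0.05, -0.008, 0.159], [0, 0, 0]],
  [0, [0.05, -0.008, 0.159], [0, 0, 0]],
])

```text
t: 4.05
position: [0.5261, -0.0971, 0.0553]
tool_rot: [0.0, 0.984, 0.18, 0.0]
force: [0.1, -1.0, 0.1]
finger_gap: -0.0003
gripper_force: 0.0
```

```bash
cat > arc.py <<'E'
from h import *
P=np.array([.603,-.141])
def arc(a0,a1,step,d=.018,r=.080):
    s=arm.sense(); q=s['tool_rot']; M=R.from_quat([q[1],q[2],q[3],q[0]]).as_matrix()
    print(s['position'].round(4),s['force'].round(1))
    for a in np.arange(a0,a1+.1,step):
        u=np.array([np.cos(np.radians(a)),np.sin(np.radians(a))]); t=np.array([-u[1],u[0]])
        w=np.append(P+r*u-d*t,.054); print(a,w.round(4),(M.T@(w-s['position'])).round(3))
E
python3 - <<'E'
from arc import *
arc(167,267,4)
save('side','s2.png')
E
```

```text
[ 0.5261 -0.0971  0.0553] [ 0.1 -1.   0.1]
167.0 [ 0.5291 -0.1055  0.054 ] [-0.     0.009  0.001]
171.0 [ 0.5268 -0.1107  0.054 ] [-0.004  0.013  0.001]
175.0 [ 0.5249 -0.1161  0.054 ] [-0.008  0.017  0.001]
179.0 [ 0.5233 -0.1216  0.054 ] [-0.011  0.022  0.001]
183.0 [ 0.5222 -0.1272  0.054 ] [-0.014  0.027  0.001]
187.0 [ 0.5214 -0.1329  0.054 ] [-0.017  0.032  0.001]
191.0 [ 0.521  -0.1386  0.054 ] [-0.019  0.037  0.001]
195.0 [ 0.5211 -0.1443  0.054 ] [-0.021  0.042  0.001]
199.0 [ 0.5215 -0.15    0.054 ] [-0.023  0.048  0.001]
203.0 [ 0.5223 -0.1557  0.054 ] [-0.024  0.053  0.001]
207.0 [ 0.5235 -0.1613  0.054 ] [-0.025  0.059  0.001]
211.0 [ 0.5252 -0.1668  0.054 ] [-0.026  0.065  0.001]
215.0 [ 0.5271 -0.1721  0.054 ] [-0.026  0.071  0.001]
219.0 [ 0.5295 -0.1774  0.054 ] [-0.025  0.076  0.001]
223.0 [ 0.5322 -0.1824  0.054 ] [-0.025  0.082  0.001]
227.0 [ 0.5353 -0.1872  0.054 ] [-0.023  0.088  0.001]
231.0 [ 0.5387 -0.1918  0.054 ] [-0.022  0.093  0.001]
235.0 [ 0.5424 -0.1962  0.054 ] [-0.02   0.098  0.001]
239.0 [ 0.5464 -0.2003  0.054 ] [-0.018  0.104  0.001]
243.0 [ 0.5506 -0.2041  0.054 ] [-0.015  0.109  0.001]
247.0 [ 0.5552 -0.2076  0.054 ] [-0.012  0.114  0.001]
251.0 [ 0.5599 -0.2108  0.054 ] [-0.009  0.118  0.001]
255.0 [ 0.5649 -0.2136  0.054 ] [-0.005  0.123  0.001]
259.0 [ 0.5701 -0.2161  0.054 ] [-0.001  0.127  0.001]
263.0 [ 0.5754 -0.2182  0.054 ] [0.003 0.131 0.001]
267.0 [ 0.5808 -0.2199  0.054 ] [0.008 0.134 0.001]
```

View pics/s2.png

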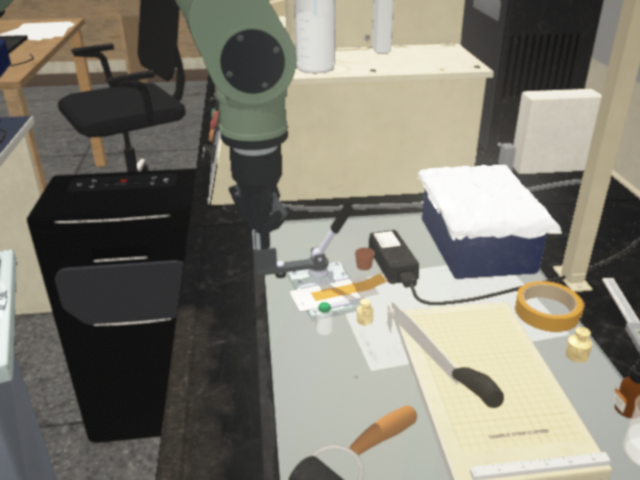

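The shut fingers stand just behind the tab (tab at about (265,262), fingers above and behind it at (260,235)), clear of everything else. I'll push along the arc.

Emit:
move_arm([
  [0, [-0.004, 0.013, 0.001], [0, 0, 0]],
  [0, [-0.008, 0.017, 0.001], [0, 0, 0]],
  [0, [-0.011, 0.022, 0.001], [0, 0, 0]],
  [0, [-0.014, 0.027, 0.001], [0, 0, 0]],
  [0, [-0.017, 0.032, 0.001], [0, 0, 0]],
  [0, [-0.019, 0.037, 0.001], [0, 0, 0]],
  [0, [-0.021, 0.042, 0.001], [0, 0, 0]],
  [0, [-0.023, 0.048, 0.001], [0, 0, 0]],
  [0, [-0.024, 0.053, 0.001], [0, 0, 0]],
  [0, [-0.025, 0.059, 0.001], [0, 0, 0]],
  [0, [-0.026, 0.065, 0.001], [0, 0, 0]],
])

```text
t: 5.02
position: [0.5245, -0.1673, 0.053]
tool_rot: [-0.0, 0.984, 0.18, -0.0]
force: [0.7, 2.7, 0.2]
finger_gap: 0.0004
gripper_force: 1.1
```

```bash
python3 - <<'E'
from arc import *
arc(211,275,4)
find(['side','top','wrist'],['tab','pivot','small_vial','clamp_base'])
E
```

```text
[ 0.5245 -0.1673  0.053 ] [0.7 2.7 0.2]
211.0 [ 0.5252 -0.1668  0.054 ] [ 0.001 -0.    -0.001]
215.0 [ 0.5271 -0.1721  0.054 ] [ 0.001  0.005 -0.001]
219.0 [ 0.5295 -0.1774  0.054 ] [ 0.001  0.011 -0.001]
223.0 [ 0.5322 -0.1824  0.054 ] [ 0.002  0.017 -0.001]
227.0 [ 0.5353 -0.1872  0.054 ] [ 0.003  0.022 -0.001]
231.0 [ 0.5387 -0.1918  0.054 ] [ 0.005  0.028 -0.001]
235.0 [ 0.5424 -0.1962  0.054 ] [ 0.007  0.033 -0.001]
239.0 [ 0.5464 -0.2003  0.054 ] [ 0.009  0.039 -0.001]
243.0 [ 0.5506 -0.2041  0.054 ] [ 0.011  0.044 -0.001]
247.0 [ 0.5552 -0.2076  0.054 ] [ 0.014  0.049 -0.001]
251.0 [ 0.5599 -0.2108  0.054 ] [ 0.018  0.053 -0.001]
255.0 [ 0.5649 -0.2136  0.054 ] [ 0.021  0.058 -0.001]
259.0 [ 0.5701 -0.2161  0.054 ] [ 0.025  0.062 -0.001]
263.0 [ 0.5754 -0.2182  0.054 ] [ 0.03   0.066 -0.001]
267.0 [ 0.5808 -0.2199  0.054 ] [ 0.034  0.069 -0.001]
271.0 [ 0.5864 -0.2213  0.054 ] [ 0.039  0.072 -0.001]
275.0 [ 0.592  -0.2223  0.054 ] [ 0.044  0.075 -0.001]
side tab [([0.534, -0.183, 0.06], 0.82)]
side pivot [([0.604, -0.142, 0.043], 0.68)]
side small_vial [([0.562, -0.267, 0.007], 0.8)]
side clamp_base [([0.602, -0.202, 0.012], 0.66)]
top tab []
top pivot []
top small_vial [([0.564, -0.262, 0.006], 0.67)]
top clamp_base []
wrist tab [([0.536, -0.183, 0.057], 0.89)]
wrist pivot [([0.606, -0.142, 0.043], 0.78)]
wrist small_vial [([0.564, -0.269, 0.005], 0.56)]
wrist clamp_base []
```

Emit:
move_arm([
  [0, [0.001, 0.005, -0.001], [0, 0, 0]],
  [0, [0.001, 0.011, -0.001], [0, 0, 0]],
  [0, [0.002, 0.017, -0.001], [0, 0, 0]],
  [0, [0.003, 0.022, -0.001], [0, 0, 0]],
  [0, [0.005, 0.028, -0.001], [0, 0, 0]],
  [0, [0.007, 0.033, -0.001], [0, 0, 0]],
  [0, [0.009, 0.039, -0.001], [0, 0, 0]],
  [0, [0.011, 0.044, -0.001], [0, 0, 0]],
  [0, [0.014, 0.049, -0.001], [0, 0, 0]],
  [0, [0.018, 0.053, -0.001], [0, 0, 0]],
  [0, [0.021, 0.058, -0.001], [0, 0, 0]],
  [0, [0.021, 0.058, -0.001], [0, 0, 0]],
])

```text
t: 6.77
position: [0.5654, -0.2144, 0.0541]
tool_rot: [0.0, 0.984, 0.18, 0.0]
force: [0.6, -0.1, -0.3]
finger_gap: -0.0001
gripper_force: 0.0
```

```bash
python3 - <<'E'
from arc import *
arc(255,283,2)
save('wrist','w3.png')
find(['side','wrist'],['tab','pivot','small_vial','weight','lever_tip'])
E
```

```text
[ 0.5654 -0.2144  0.0541] [ 0.6 -0.1 -0.3]
255.0 [ 0.5649 -0.2136  0.054 ] [-0.    -0.001  0.   ]
257.0 [ 0.5675 -0.2149  0.054 ] [0.002 0.001 0.   ]
259.0 [ 0.5701 -0.2161  0.054 ] [0.004 0.003 0.   ]
261.0 [ 0.5727 -0.2172  0.054 ] [0.006 0.005 0.   ]
263.0 [ 0.5754 -0.2182  0.054 ] [0.008 0.007 0.   ]
265.0 [ 0.5781 -0.2191  0.054 ] [0.01  0.009 0.   ]
267.0 [ 0.5808 -0.2199  0.054 ] [0.012 0.011 0.   ]
269.0 [ 0.5836 -0.2207  0.054 ] [0.015 0.012 0.   ]
271.0 [ 0.5864 -0.2213  0.054 ] [0.017 0.014 0.   ]
273.0 [ 0.5892 -0.2218  0.054 ] [0.02  0.015 0.   ]
275.0 [ 0.592  -0.2223  0.054 ] [0.022 0.017 0.   ]
277.0 [ 0.5949 -0.2226  0.054 ] [0.025 0.018 0.   ]
279.0 [ 0.5977 -0.2228  0.054 ] [0.027 0.019 0.   ]
281.0 [ 0.6006 -0.223   0.054 ] [0.03 0.02 0.  ]
283.0 [ 0.6035 -0.223   0.054 ] [0.032 0.022 0.   ]
side tab [([0.58, -0.22, 0.059], 0.73)]
side pivot [([0.603, -0.141, 0.04], 0.73)]
side small_vial [([0.564, -0.268, 0.007], 0.58)]
side weight [([0.629, -0.269, 0.015], 0.63)]
side lever_tip []
wrist tab [([0.583, -0.221, 0.055], 0.66)]
wrist pivot [([0.601, -0.139, 0.042], 0.59)]
wrist small_vial [([0.566, -0.267, 0.007], 0.56)]
wrist weight [([0.632, -0.267, 0.005], 0.59)]
wrist lever_tip []
```

View pics/w3.png

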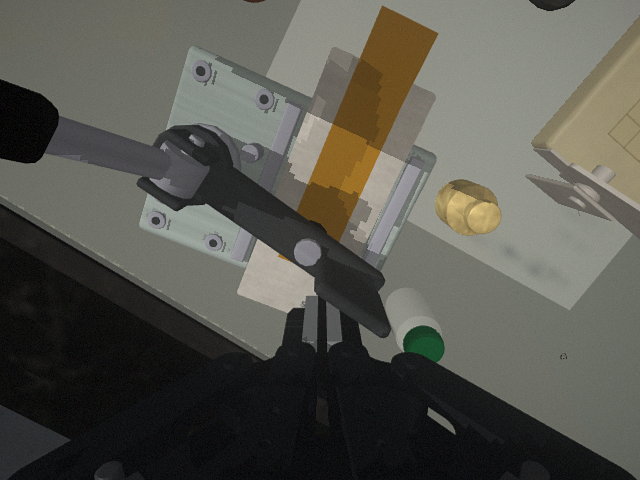

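Strap is over the plate's near end (pivot (185,160), tab (350,300)), about 15° short of square to the plate. The vial (410,320) and weight (468,207) are untouched. I'll go on in small steps, watching the force.

Emit:
move_arm([
  [0, [0.002, 0.001, 0], [0, 0, 0]],
  [0, [0.004, 0.003, 0], [0, 0, 0]],
  [0, [0.006, 0.005, 0], [0, 0, 0]],
  [0, [0.008, 0.007, 0], [0, 0, 0]],
  [0, [0.01, 0.009, 0], [0, 0, 0]],
  [0, [0.01, 0.009, 0], [0, 0, 0]],
])

```text
t: 7.92
position: [0.5776, -0.2187, 0.054]
tool_rot: [0.0, 0.984, 0.18, 0.0]
force: [-0.8, 1.1, -1.1]
finger_gap: -0.0
gripper_force: 0.0
```

Emit:
move_arm([
  [0, [0.002, 0.002, 0], [0, 0, 0]],
  [0, [0.002, 0.002, 0], [0, 0, 0]],
])

```text
t: 8.08
position: [0.58, -0.2198, 0.0541]
tool_rot: [-0.0, 0.984, 0.18, 0.0]
force: [-0.9, -0.4, -1.0]
finger_gap: 0.0001
gripper_force: 0.2
```

Emit:
move_arm([
  [0, [0.003, 0.001, 0], [0, 0, 0]],
  [0, [0.003, 0.001, 0], [0, 0, 0]],
])

```text
t: 8.25
position: [0.5833, -0.2198, 0.0542]
tool_rot: [0.0, 0.984, 0.18, 0.0]
force: [-0.9, -0.7, -0.1]
finger_gap: -0.0002
gripper_force: 0.4
```

```bash
python3 - <<'E'
from arc import *
find(['side','wrist'],['tab','pivot'])
E
```

```text
side tab [([0.599, -0.224, 0.062], 0.81)]
side pivot [([0.605, -0.145, 0.042], 0.65), ([0.598, -0.222, 0.059], 0.49)]
wrist tab [([0.598, -0.224, 0.055], 0.68)]
wrist pivot [([0.604, -0.138, 0.043], 0.9)]
```

Emit:
move_arm([
  [0, [0.003, 0.001, 0], [0, 0, 0]],
  [0, [0.003, 0.001, 0], [0, 0, 0]],
])

```text
t: 8.72
position: [0.5853, -0.2198, 0.054]
tool_rot: [-0.0, 0.984, 0.18, -0.001]
force: [-6.2, 0.2, 3.8]
finger_gap: -0.0002
gripper_force: 3.3
```

Emit:
move_arm([
  [0, [0.003, 0.001, 0], [0, 0, 0]],
  [0, [0.003, 0.001, 0], [0, 0, 0]],
])

```text
t: 8.88
position: [0.5859, -0.2199, 0.0538]
tool_rot: [-0.001, 0.984, 0.18, -0.004]
force: [-25.3, 0.8, 15.1]
finger_gap: 0.0003
gripper_force: 12.6
```

```bash
python3 - <<'E'
from arc import *
find(['side','wrist'],['tab','pivot','clamp_base','pad'])
save('wrist','w4.png')
E
```

```text
side tab [([0.599, -0.219, 0.061], 0.76)]
side pivot [([0.605, -0.142, 0.042], 0.78)]
side clamp_base [([0.599, -0.2, 0.008], 0.66)]
side pad []
wrist tab [([0.602, -0.225, 0.056], 0.74), ([0.617, -0.201, 0.017], 0.26)]
wrist pivot [([0.6, -0.138, 0.044], 0.74)]
wrist clamp_base [([0.601, -0.201, 0.009], 0.75)]
wrist pad [([0.6, -0.198, 0.022], 0.43)]
```

View pics/w4.png

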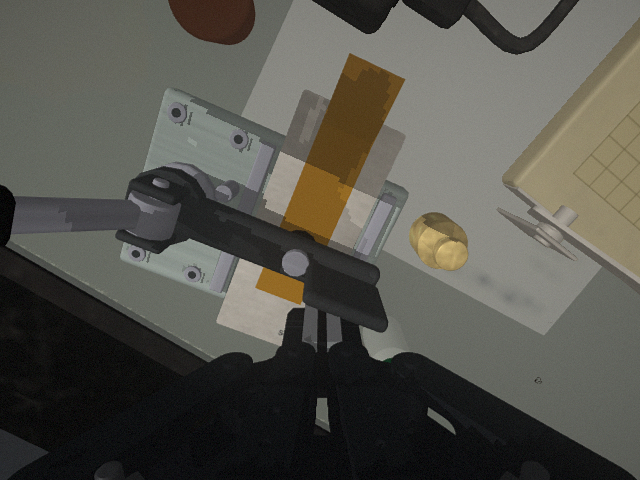

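Strap is home: the force jumped to 25 N without motion, and it stands square to the plate (pivot (160,210), tab (345,300)). I'll back off and lift.

Emit:
move_arm([
  [0, [-0.01, -0.004, 0], [0, 0, 0]],
  [0, [-0.02, -0.008, 0], [0, 0, 0]],
  [0, [-0.02, -0.008, -0.03], [0, 0, 0]],
  [0, [-0.02, -0.008, -0.07], [0, 0, 0]],
  [0, [-0.02, -0.008, -0.11], [0, 0, 0]],
  [0, [-0.02, -0.008, -0.146], [0, 0, 0]],
  [0, [-0.02, -0.008, -0.146], [0, 0, 0.11]],
  [0, [-0.02, -0.008, -0.146], [0, 0, 0.22]],
  [0, [-0.02, -0.008, -0.146], [0, 0, 0.33]],
  [0, [-0.02, -0.008, -0.146], [0, 0, 0.45]],
  [0, [-0.02, -0.008, -0.146], [0, 0, 0.45]],
])

```text
t: 10.35
position: [0.568, -0.2187, 0.2002]
tool_rot: [0.0, 0.999, -0.046, 0.0]
force: [0.2, 0.4, -0.6]
finger_gap: -0.0001
gripper_force: 0.0
```

```bash
cat > lev.py <<'E'
from h import *
H=np.array([.603,-.141,.050]); b=np.array([.087,.996,0])
def go(ths,r=.08,hy=.008):
    s=arm.sense(); q=s['tool_rot']; M=R.from_quat([q[1],q[2],q[3],q[0]]).as_matrix()
    print(s['t'],s['position'].round(4),s['force'].round(1),M[:,0].round(2),M[:,1].round(2))
    for d in ths:
        t=np.radians(d); w=H+b*(r*np.cos(t)-.006*np.sin(t)-hy)+np.array([0,0,r*np.sin(t)+.006*np.cos(t)])
        print(d,w.round(4),(M.T@(w-s['position'])).round(3))
E
python3 - <<'E'
from lev import *
go(list(range(95,-6,-5)))
find(['side','top','wrist'],['tab','pivot','lever_hinge','lever_tip','small_vial'])
save('side','s5.png')
E
```

```text
10.35 [ 0.568  -0.2187  0.2002] [ 0.2  0.4 -0.6] [ 1.   -0.09  0.  ] [-0.09 -1.    0.  ]
95 [ 0.6012 -0.1619  0.1292] [ 0.028 -0.06   0.071]
90 [ 0.6018 -0.1549  0.13  ] [ 0.028 -0.067  0.07 ]
85 [ 0.6024 -0.148   0.1302] [ 0.028 -0.074  0.07 ]
80 [ 0.603  -0.141   0.1298] [ 0.028 -0.081  0.07 ]
75 [ 0.6036 -0.1341  0.1288] [ 0.028 -0.087  0.071]
70 [ 0.6042 -0.1273  0.1272] [ 0.028 -0.094  0.073]
65 [ 0.6048 -0.1207  0.125 ] [ 0.028 -0.101  0.075]
60 [ 0.6053 -0.1143  0.1223] [ 0.027 -0.107  0.078]
55 [ 0.6059 -0.1082  0.119 ] [ 0.027 -0.114  0.081]
50 [ 0.6064 -0.1023  0.1151] [ 0.027 -0.119  0.085]
45 [ 0.6069 -0.0969  0.1108] [ 0.027 -0.125  0.089]
40 [ 0.6073 -0.0918  0.106 ] [ 0.027 -0.13   0.094]
35 [ 0.6077 -0.0871  0.1008] [ 0.027 -0.135  0.099]
30 [ 0.6081 -0.083   0.0952] [ 0.027 -0.139  0.105]
25 [ 0.6084 -0.0793  0.0892] [ 0.027 -0.143  0.111]
20 [ 0.6087 -0.0761  0.083 ] [ 0.027 -0.146  0.117]
15 [ 0.6089 -0.0735  0.0765] [ 0.027 -0.148  0.124]
10 [ 0.6091 -0.0715  0.0698] [ 0.027 -0.15   0.13 ]
5 [ 0.6092 -0.0701  0.0629] [ 0.027 -0.152  0.137]
0 [ 0.6093 -0.0693  0.056 ] [ 0.027 -0.153  0.144]
-5 [ 0.6093 -0.0691  0.049 ] [ 0.027 -0.153  0.151]
side tab [([0.598, -0.22, 0.059], 0.56)]
side pivot [([0.605, -0.144, 0.038], 0.91)]
side lever_hinge [([0.604, -0.142, 0.056], 0.86)]
side lever_tip [([0.607, -0.091, 0.138], 0.74)]
side small_vial [([0.563, -0.27, 0.009], 0.58)]
top tab [([0.602, -0.093, 0.139], 0.43)]
top pivot []
top lever_hinge []
top lever_tip [([0.604, -0.094, 0.138], 0.42)]
top small_vial []
wrist tab [([0.6, -0.227, 0.054], 0.58)]
wrist pivot [([0.603, -0.142, 0.041], 0.69), ([0.602, -0.202, 0.007], 0.18)]
wrist lever_hinge [([0.605, -0.14, 0.05], 0.85)]
wrist lever_tip [([0.604, -0.09, 0.136], 0.73), ([0.603, -0.14, 0.044], 0.19)]
wrist small_vial [([0.565, -0.269, 0.005], 0.82)]
```

View pics/s5.png

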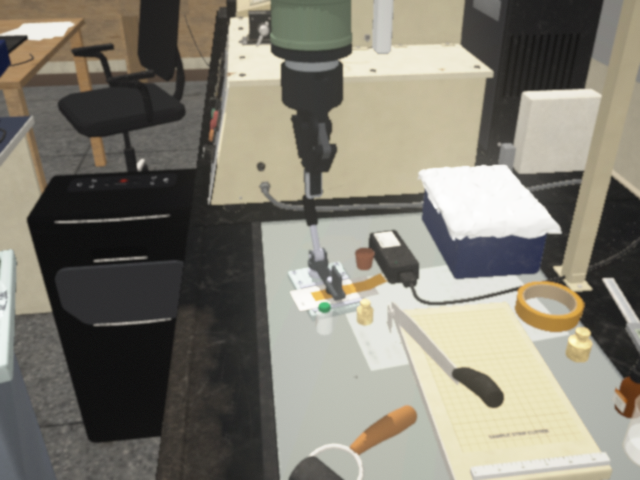

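Strap stays home (strap running from (320,262) to tab (335,290), lever up with its grip at (310,210)), everything else is in place. Now the lever.

Emit:
move_arm([
  [0, [0.014, -0.03, 0.0], [0, 0, 0]],
  [0, [0.028, -0.06, 0.02], [0, 0, 0]],
  [0, [0.028, -0.06, 0.05], [0, 0, 0]],
  [0, [0.028, -0.06, 0.071], [0, 0, 0]],
  [0, [0.028, -0.074, 0.07], [0, 0, 0]],
  [0, [0.028, -0.081, 0.07], [0, 0, 0]],
  [0, [0.028, -0.087, 0.071], [0, 0, 0]],
  [0, [0.028, -0.094, 0.073], [0, 0, 0]],
  [0, [0.028, -0.101, 0.075], [0, 0, 0]],
  [0, [0.027, -0.107, 0.078], [0, 0, 0]],
  [0, [0.027, -0.114, 0.081], [0, 0, 0]],
  [0, [0.027, -0.119, 0.085], [0, 0, 0]],
])

```text
t: 12.3
position: [0.605, -0.1021, 0.1151]
tool_rot: [0.0, 0.999, -0.044, 0.0]
force: [-0.1, 0.3, 3.1]
finger_gap: 0.0001
gripper_force: 1.4
```

```bash
python3 - <<'E'
from lev import *
go(list(range(50,-11,-5)))
find(['side','top','wrist'],['lever_tip','tab','lever_hinge'])
save('side','s6.png')
E
```

```text
12.3 [ 0.605  -0.1021  0.1151] [-0.1  0.3  3.1] [ 1.   -0.09  0.  ] [-0.09 -1.    0.  ]
50 [ 0.6064 -0.1023  0.1151] [ 0.001  0.    -0.   ]
45 [ 0.6069 -0.0969  0.1108] [ 0.001 -0.005  0.004]
40 [ 0.6073 -0.0918  0.106 ] [ 0.001 -0.011  0.009]
35 [ 0.6077 -0.0871  0.1008] [ 0.001 -0.015  0.014]
30 [ 0.6081 -0.083   0.0952] [ 0.001 -0.019  0.02 ]
25 [ 0.6084 -0.0793  0.0892] [ 0.001 -0.023  0.026]
20 [ 0.6087 -0.0761  0.083 ] [ 0.001 -0.026  0.032]
15 [ 0.6089 -0.0735  0.0765] [ 0.001 -0.029  0.039]
10 [ 0.6091 -0.0715  0.0698] [ 0.001 -0.031  0.045]
5 [ 0.6092 -0.0701  0.0629] [ 0.001 -0.032  0.052]
0 [ 0.6093 -0.0693  0.056 ] [ 0.001 -0.033  0.059]
-5 [ 0.6093 -0.0691  0.049 ] [ 0.001 -0.033  0.066]
-10 [ 0.6092 -0.0695  0.042 ] [ 0.001 -0.033  0.073]
side lever_tip []
side tab [([0.599, -0.226, 0.061], 0.88)]
side lever_hinge [([0.604, -0.139, 0.055], 0.73)]
top lever_tip [([0.6, -0.144, 0.052], 0.32)]
top tab [([0.598, -0.22, 0.056], 0.55)]
top lever_hinge [([0.6, -0.144, 0.053], 0.52)]
wrist lever_tip [([0.605, -0.073, 0.127], 0.94)]
wrist tab [([0.602, -0.225, 0.056], 0.8)]
wrist lever_hinge [([0.603, -0.14, 0.054], 0.67)]
```

View pics/s6.png

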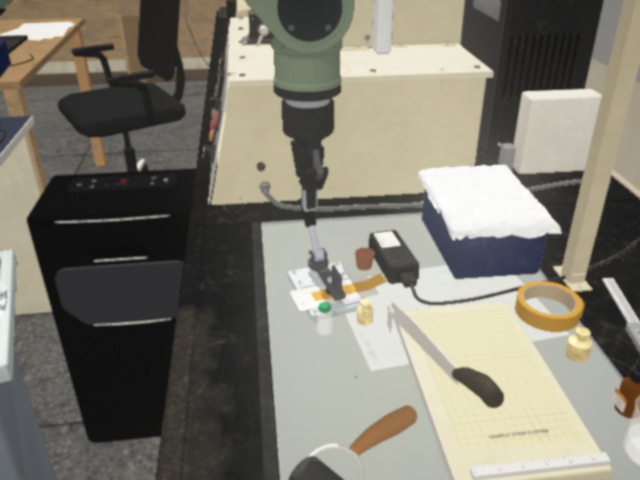

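The fingertips (310,215) rest on the lever grip, and the lever is already partly down. I'll continue down.

Emit:
move_arm([
  [0, [0.001, -0.005, 0.004], [0, 0, 0]],
  [0, [0.001, -0.011, 0.009], [0, 0, 0]],
  [0, [0.001, -0.015, 0.014], [0, 0, 0]],
  [0, [0.001, -0.019, 0.02], [0, 0, 0]],
  [0, [0.001, -0.023, 0.026], [0, 0, 0]],
  [0, [0.001, -0.026, 0.032], [0, 0, 0]],
  [0, [0.001, -0.029, 0.039], [0, 0, 0]],
  [0, [0.001, -0.031, 0.045], [0, 0, 0]],
  [0, [0.001, -0.032, 0.05], [0, 0, 0]],
  [0, [0.001, -0.032, 0.054], [0, 0, 0]],
])

```text
t: 13.78
position: [0.6088, -0.0704, 0.0605]
tool_rot: [-0.0, 0.999, -0.043, -0.0]
force: [-0.0, 3.0, 4.0]
finger_gap: -0.0001
gripper_force: 1.7
```

Emit:
move_arm([
  [0, [0, -0.001, 0.003], [0, 0, 0]],
  [0, [0, -0.001, 0.003], [0, 0, 0]],
])

```text
t: 13.95
position: [0.6091, -0.0702, 0.0589]
tool_rot: [0.0, 0.999, -0.044, 0.0]
force: [-6.1, 0.3, 21.5]
finger_gap: 0.0003
gripper_force: 10.3
```

```bash
python3 - <<'E'
from lev import *
go([0])
find(['side','top','wrist'],['lever_tip','tab','lever_hinge'])
E
```

```text
13.95 [ 0.6091 -0.0702  0.0589] [-6.1  0.3 21.5] [ 1.   -0.09  0.  ] [-0.09 -1.    0.  ]
0 [ 0.6093 -0.0693  0.056 ] [ 0.    -0.001  0.003]
side lever_tip [([0.613, -0.051, 0.054], 0.76)]
side tab [([0.599, -0.222, 0.06], 0.65), ([0.604, -0.145, 0.042], 0.22)]
side lever_hinge [([0.603, -0.141, 0.053], 0.87)]
top lever_tip []
top tab [([0.599, -0.22, 0.057], 0.88), ([0.616, -0.199, 0.027], 0.47)]
top lever_hinge [([0.6, -0.146, 0.053], 0.75)]
wrist lever_tip [([0.607, -0.045, 0.054], 0.78)]
wrist tab []
wrist lever_hinge [([0.603, -0.141, 0.052], 0.61)]
```

Emit:
move_arm([
  [0, [0, 0, 0.002], [0, 0, 0]],
  [0, [0, 0, 0.002], [0, 0, 0]],
])

```text
t: 14.72
position: [0.6093, -0.0702, 0.0582]
tool_rot: [-0.0, 0.999, -0.044, 0.001]
force: [-12.3, 0.9, 43.0]
finger_gap: -0.0
gripper_force: 21.1
```

Emit:
move_arm([
  [0, [0, 0, -0.03], [0, 0, 0]],
  [0, [0, 0, -0.07], [0, 0, 0]],
  [0, [0, 0, -0.11], [0, 0, 0]],
  [0, [0, 0.04, -0.14], [0, 0, 0]],
  [0, [-0.04, 0.08, -0.16], [0, 0, 0]],
  [0, [-0.08, 0.1, -0.16], [0, 0, 0]],
  [0, [-0.1, 0.1, -0.16], [0, 0, 0]],
  [0, [-0.1, 0.1, -0.16], [0, 0, 0]],
])

```text
t: 15.38
position: [0.4935, -0.1635, 0.2168]
tool_rot: [0.0, 0.999, -0.046, -0.002]
force: [-0.7, -0.6, 2.2]
finger_gap: 0.0004
gripper_force: 0.0
```

```bash
python3 - <<'E'
from h import *
find(['side','top','wrist'],['lever_tip','tab','lever_hinge','pivot','test_plate','small_vial','weight','stopper'])
save('wrist','w7.png')
p=save('side','s7.png'); cv2.imwrite('pics/s7c.png',cv2.resize(p['img'][200:350,240:440,::-1],None,fx=4,fy=4,interpolation=cv2.INTER_CUBIC))
E
```

```text
side lever_tip [([0.61, -0.046, 0.056], 0.58)]
side tab [([0.6, -0.222, 0.059], 0.67)]
side lever_hinge [([0.601, -0.141, 0.055], 0.75)]
side pivot [([0.604, -0.145, 0.042], 0.94), ([0.603, -0.142, 0.056], 0.17)]
side test_plate [([0.61, -0.205, 0.02], 0.71)]
side small_vial [([0.564, -0.268, 0.007], 0.97), ([0.685, -0.137, 0.011], 0.47)]
side weight [([0.629, -0.268, 0.013], 0.63)]
side stopper []
top lever_tip []
top tab [([0.598, -0.226, 0.059], 0.65)]
top lever_hinge []
top pivot [([0.602, -0.14, 0.043], 0.84)]
top test_plate [([0.614, -0.199, 0.026], 0.74)]
top small_vial []
top weight [([0.627, -0.268, 0.01], 0.68)]
top stopper [([0.686, -0.138, 0.006], 0.56)]
wrist lever_tip [([0.608, -0.046, 0.058], 0.95), ([0.626, -0.266, 0.006], 0.39)]
wrist tab [([0.602, -0.224, 0.055], 0.86)]
wrist lever_hinge [([0.605, -0.138, 0.049], 0.56)]
wrist pivot [([0.602, -0.138, 0.04], 0.78)]
wrist test_plate [([0.619, -0.2, 0.021], 0.93)]
wrist small_vial [([0.565, -0.266, 0.003], 0.74), ([0.599, -0.224, 0.058], 0.72)]
wrist weight [([0.63, -0.265, 0.005], 0.96)]
wrist stopper []
```

View pics/s7c.png

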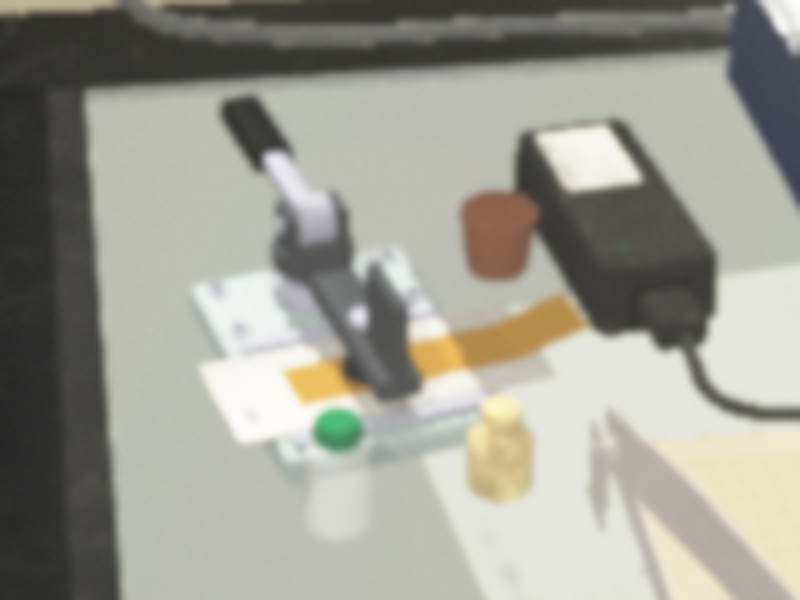

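View pics/w7.png

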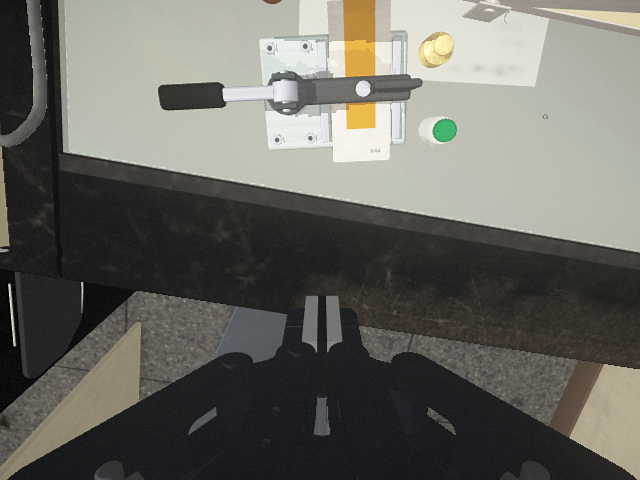

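The strap is square over the plate (pivot (285,92), strap end (420,84)), and the lever lies level straight back with its grip at (190,95). Plate, vial, weight and stopper are where they were, and the robot is clear.

```bash
python3 -c "
from rig import arm
print(arm.job_done())"
```

```text
the job is handed in; nothing more can be done
None
```

The job is handed in at about 15.5 s: the strap was pushed home against its stop, then the lever pushed down level against its stop, and the plate, vial, weight and stopper stayed where they were within the cameras' accuracy.

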